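# Pin the blue sample pack

### The arm

A 6-joint arm with a two-finger parallel gripper is mounted at the origin on the work surface. World frame = base frame: x ahead of the robot, y to its left, z up, the work surface at z = 0. Lengths are in m, angles in degrees, forces in N, time in s.
With the tool pointing down it reaches from about 0.4 to 0.825 m from the base axis. Payload 7 kg.
Tool frame: the origin (TCP) lies on the centre line of the jaws, within the pads' length; the fingertips stand 19 mm ahead of it and the grasp point (between the pads) is the TCP; z points along the fingers, y is the line along which they close (so a half turn about z gives the same grasp; the last joint's range is limited). The gripper opens to 88 mm and grips with 3 to 60 N. Pads are 19 mm wide; open, the fingers measure 130 mm over their backs; the gripper's body (78 mm by 193 mm) begins 47 mm behind the grasp point.
Start: joints at [-55.17, 20.546, 0.682, 0, -70.136, -16.507], TCP at [0.212, -0.641, 0.21] pointing down, gripper open.
Joint ranges: [-176.03, 176.03], [-82.01, 121.73], [-58.28, 71.71], [-173.87, 95.51], [-174.79, -0.11], [-173.66, 173.66]. Speed limits (degrees/s): [136.94, 136.94, 172.46, 180, 180, 180].

### API

Orientations are given as [roll, pitch, yaw] about the fixed x, y, z axes, in that order (R = Rz(yaw) Ry(pitch) Rx(roll)).
In Python, from plant import get_state, capture, close_job gives the robot as it stands.
- The arm moves only by the tool apply_moves, never from a script. Its argument "targets" is a list of rows, each a list of 7 numbers: the opening, from 0 (shut) to 1 (fully open), then the shift along the tool's x, y, z normalised to -1 to 1, where 1 is 1000 mm, then the turn, a rotation vector about the tool's x, y, z normalised to -1 to 1, where 1 is 90 degrees. In form: [[claw, tx, ty, tz, ax, ay, az], ...]. A call has 1 to 20 rows; each row shifts and turns the commanded pose from where the row before left it, along the tool's axes as they then stand; what a row does not reach is not made up. A row lasts 1/12 s, in which the tool goes at most 41.7 mm and 7.16 degrees, less where a joint would pass 70% of its speed; a pose out of reach is approached as far as the arm can. A call with a number of a shift or a turn outside -1 to 1 is refused whole. A call with a gripper value outside its range is refused whole. The fingers move at their own pace and stop on an object; "newtons" is the grip in N (left out, the last holds). Time passes only in rows, so rows that do not move let the fingers close. It gives the time, the measured TCP pose, the force, the opening and the grip force at its end, in the units of the state.
- get_state(): the state, without advancing time (a new reading comes with each control period).
- capture(name): name is "scene" or "top" or "wrist"; returns a dict with "frame" (420x560x3 uint8, red, green, blue), "range_z" (420x560 float32, m along the optical axis (not along the pixel's ray), 0 where there is no reading), "camera_matrix" (3x3 intrinsics, pixels), "T" (4x4, takes a point from camera to world coordinates). Camera axes: x right, y down, z forward; pixel columns grow to the right and rows downward; lengths in m; the calibration is good to about 2 mm. A picture is of the moment at which its call begins.
- close_job(): hands the job in; it is judged then, once.
The state is a dict: "time_s": time; "joints": joint angles; "qd": joint speeds; "joint_torque": joint torques, N m; "tcp_pos": TCP position; "eef_rot": TCP orientation; "contact_force": force on the tool from outside, world axes, zero at the start; "moment": the same for the moment, N m; "gripper_width": finger opening in m; "gripper_force": force on a finger pad.
Only numpy, scipy, OpenCV 4.12 (cv2) and the standard library are available. Lean on these libraries where they do the work, as an engineer would, in place of code of your own. Each camera call takes 0.05 s, during which the arm holds its last target. There are 200 camera calls.

### The job

Pin the pack of sample boards with the blue cover so that its sheets stay in line: take the pin with the yellow knob out of its wooden stand and lower it, without dropping it, into the round hole in the blue cover until its collar rests on the cover, then let go. Leave the pin with the black knob standing in its stand.

Things in the scene. Friction and masses are not known exactly. Their poses are not given: they have to be found in the camera images.
- yellow_pin: Loose pin (60 to 130 g) standing upright in the stand. From the top: yellow knob, 22 mm diameter, 45 mm tall (grip here); grey metal collar, 40 mm diameter, 5 mm thick; steel shank, 10 mm diameter, 42 mm long, its last 12 mm tapering to a 4 mm tip. Origin: on its axis at the collar's underside, z up the axis: knob at z = 5 to 50 mm, tip at z = -42 mm. It pulls straight up and out.
- blue_hole (a point): Centre of the mouth of the hole in the blue cover, in its top face 58 mm above the bench; z up. Round vertical hole, 22 mm diameter, 50 mm deep, 35 mm from a short edge of a fixed rigid pack of boards (160 x 110 mm, white sides) in a low steel corner jig (fences lower than the cover). x points along the pack, away from that edge. Like packs with green and white covers stand beside it.
- black_pin: A second pin of the same shape and size, but with a black knob, in the stand's other hole. Origin and axes as for the yellow pin. To be left where it is.
- stand: Light wooden block fixed to the bench, 60 mm (x) by 160 mm (y), 60 mm tall, with two holes 14 mm wide and 53 mm deep, 50 mm either side of its middle along y. The pins stand in them, which in which varies, collars resting on the block's top. Origin: centre of its underside, z up.

How it is judged (in metres and radians):
On the way:
1. the fingers, still holding the yellow pin, have lowered it into the hole of the blue pack: collar less than 20 mm above the cover (z of yellow_pin in the frame of blue_hole below 0.02 m and horizontal distance between yellow_pin and blue_hole below 0.012 m and contact force between the fingers and yellow_pin above 1 N), for 0.1 s.
At the end, for the whole second after the job is handed in: The yellow pin is at rest and released in the hole of the blue pack, upright within 10 degrees, within 10 mm of the hole's centre, its collar less than 5 mm above the cover; the black pin is within 30 mm of where it began (z of yellow_pin in the frame of blue_hole below 0.005 m and horizontal distance between yellow_pin and blue_hole below 0.01 m and angle between yellow_pin's own z axis and vertical below 0.175 rad and linear speed of yellow_pin below 0.02 m/s and distance of black_pin from where it was at the start of the episode below 0.03 m); the robot touches nothing.
It fails at once if the black pin is moved more than 30 mm from where it began (distance of black_pin from where it was at the start of the episode above 0.03 m).
It also fails if it takes over 45 s, if anything falls off the work surface, if the arm or the gripper's body presses on something with over 40 N, if the wrist force passes 120 N, or if a joint passes its speed limit or range.

## Working session

There is one attempt and no reset: what is moved stays moved. The work goes in short steps, Python scripts to look and compute and a tool call to move; the robot and the scene stay as the last step left them, time stands still between calls to the robot, and variables do not carry over. Pictures are saved under pics/ and viewed, at most 10 in all, crops included, and the job is handed in when it is done.

Besides the shell and the picture viewer there is one more tool, called after "Emit:" as name(argument=value, ...), one argument or row to a line, values as JSON. apply_moves: Moves the arm, as the interface text tells. Scaled input: -1 to 1 covers 1000 mm each way for a shift and 90 degrees each way for a turn. Its arguments: {"type":"object","properties":{"targets":{"type":"array","items":{"type":"array","items":{"type":"number"}}},"newtons":{"type":"number"}},"required":["targets"]}

```bash
mkdir -p pics; ls; cat > h.py <<'E'
import numpy as np, cv2
from plant import get_state, capture, close_job
def snap(n,f=None):
    c=capture(n)
    if f: cv2.imwrite('pics/'+f,c['frame'][:,:,::-1])
    return c
def pts(c):
    K=c['camera_matrix'];z=c['range_z'];v,u=np.indices(z.shape)
    P=np.stack([(u-K[0,2])/K[0,0]*z,(v-K[1,2])/K[1,1]*z,z],-1)
    return P@c['T'][:3,:3].T+c['T'][:3,3]
def ray(c,u,v,h):
    d=c['T'][:3,:3]@np.linalg.solve(c['camera_matrix'],[u,v,1.]);o=c['T'][:3,3]
    return o+d*(h-o[2])/d[2]
def tri(obs):
    A=np.zeros((3,3));b=np.zeros(3)
    for c,u,v in obs:
        d=c['T'][:3,:3]@np.linalg.solve(c['camera_matrix'],[u,v,1.]);d/=np.linalg.norm(d)
        M=np.eye(3)-np.outer(d,d);A+=M;b+=M@c['T'][:3,3]
    return np.linalg.solve(A,b)
E
python3 - <<'E'
from h import *
np.set_printoptions(precision=4,suppress=True)
s=get_state();print(s)
a=snap('scene');b=snap('top')
cv2.imwrite('pics/a.png',a['frame'][:,:,::-1]);cv2.imwrite('pics/b.png',b['frame'][:,:,::-1])
for c in(a,b):print(c['T'],c['camera_matrix'])
E
```

```text
pics
{'time_s': 0.0, 'joints': array([-55.1709,  20.5902,   0.6334,  -0.0179, -70.1348, -16.5074]), 'qd': array([0.0561, 0.0818, 0.0274, 0.0237, 0.0297, 0.0611]), 'joint_torque': array([  0.0003, -58.2712,  29.3059,   6.9972,   0.007 ,  -0.0001]), 'tcp_pos': array([ 0.212 , -0.6403,  0.2086]), 'eef_rot': array([ 179.9074,   -0.0099, -161.6844]), 'contact_force': array([ 0.0741, -0.8373,  0.2399]), 'moment': array([-0.008 ,  0.0247,  0.0084]), 'gripper_force': 0.0, 'gripper_width': 0.08744705943814624}
[[ 0.1031  0.7421 -0.6623  1.1889]
 [ 0.9947 -0.073   0.073  -0.0819]
 [ 0.0058 -0.6663 -0.7457  0.7877]
 [ 0.      0.      0.      1.    ]] [[529.5127   0.     287.7328]
 [  0.     529.5127 216.0512]
 [  0.       0.       1.    ]]
[[ 0.013  -0.9899  0.1409  0.4448]
 [-0.9997 -0.01    0.0219 -0.0134]
 [-0.0202 -0.1411 -0.9898  0.8045]
 [ 0.      0.      0.      1.    ]] [[386.2831   0.     277.3651]
 [  0.     386.2831 203.9764]
 [  0.       0.       1.    ]]
```

View pics/a.png

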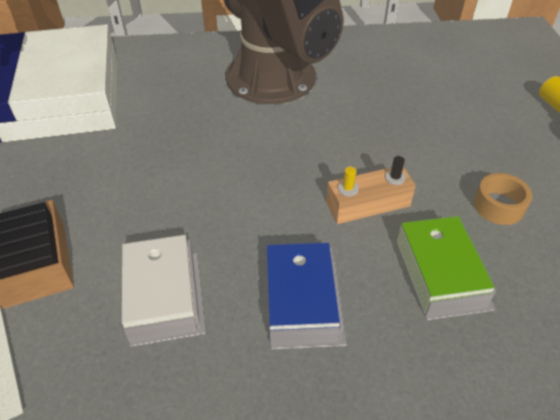

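View pics/b.png

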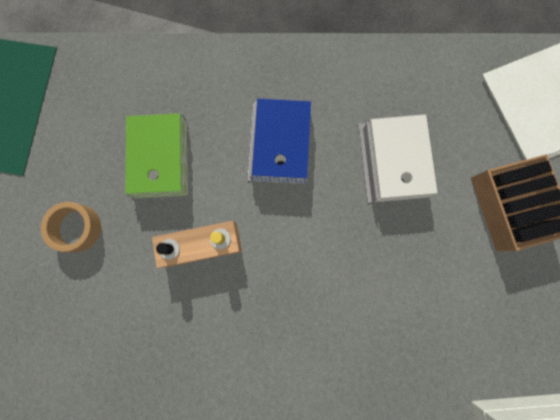

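The scene view shows the yellow knob at (349,179), the black knob at (397,167) and the blue cover's hole at (299,260). In the top view these are at (217,238), (166,248) and (280,160). The next step is to measure them with masks.

```bash
cat >> h.py <<'E'
def masks(c):
    hsv=cv2.cvtColor(c['frame'],cv2.COLOR_RGB2HSV)
    return {'yel':cv2.inRange(hsv,(20,150,100),(35,255,255)),'blue':cv2.inRange(hsv,(105,120,50),(130,255,255)),
            'blk':cv2.inRange(hsv,(0,0,0),(180,255,45))}
def near(m,u,v,r):
    k=np.zeros_like(m);cv2.circle(k,(u,v),r,255,-1);return m&k
def cen(m):
    q=cv2.moments(m,True);return q['m10']/q['m00'],q['m01']/q['m00'],q['m00']
def hole(m):
    cs,hi=cv2.findContours(m,cv2.RETR_CCOMP,cv2.CHAIN_APPROX_NONE)
    hs=[c for c,h in zip(cs,hi[0]) if h[3]>=0]
    if not hs: return None
    c=max(hs,key=cv2.contourArea);return cv2.fitEllipse(c)
E
python3 - <<'E'
from h import *
np.set_printoptions(precision=4,suppress=True)
a=snap('scene');b=snap('top')
ma,mb=masks(a),masks(b)
W={'s':(a,ma,(349,179),(397,167),(299,285)),'t':(b,mb,(217,238),(166,248),(281,140))}
H=[];Y=[];B=[]
for n,(c,m,y,k,bl) in W.items():
    P=pts(c)
    e=hole(near(m['blue'],*bl,70));print(n,'hole',e);H.append((c,*e[0]));print(' plane .058',ray(c,*e[0],.058))
    bp=P[near(m['blue'],*bl,70)>0];print(' cover z',np.median(bp[:,2]),cv2.minAreaRect(bp[:,:2].astype(np.float32)))
    for nm,q,L in(('yel',y,Y),('blk',k,B)):
        mm=near(m[nm],*q,18);u,v,A=cen(mm);L.append((c,u,v));p=P[mm>0]
        top=p[p[:,2]>np.percentile(p[:,2],85)]
        print(' ',nm,u,v,A,'z max',np.percentile(p[:,2],[50,90,97]),'top',np.median(top,0),'mean',p.mean(0))
for nm,L in(('hole',H),('yel',Y),('blk',B)):print(nm,tri(L))
E
```

```text
s hole ((298.9339904785156, 259.8798522949219), (12.109663963317871, 14.74158000946045), 88.03400421142578)
 plane .058 [ 0.6433 -0.0017  0.058 ]
 cover z 0.057681081044244964 ((0.8754260540008545, -0.013230979442596436), (0.10869074612855911, 0.6328927874565125), 87.16930389404297)
  yel 349.34632034632034 177.8008658008658 231.0 z max [0.0975 0.1098 0.111 ] top [0.4861 0.1122 0.1099] mean [0.4914 0.1104 0.0971]Traceback (most recent call last):
  File "<stdin>", line 12, in <module>
  File "h.py", line 27, in cen
    q=cv2.moments(m,True);return q['m10']/q['m00'],q['m01']/q['m00'],q['m00']
                                 ~~~~~~~~^~~~~~~~~
ZeroDivisionError: float division by zero
```

```bash
sed -i 's/(180,255,45)/(180,255,70)/' h.py
python3 - <<'E'
from h import *
np.set_printoptions(precision=4,suppress=True)
a=snap('scene');b=snap('top')
ma,mb=masks(a),masks(b)
W={'s':(a,ma,(349,179),(397,167),(299,285)),'t':(b,mb,(217,238),(166,248),(281,140))}
H=[];Y=[];B=[]
for n,(c,m,y,k,bl) in W.items():
    P=pts(c)
    e=hole(near(m['blue'],*bl,70));print(n,'hole',e);H.append((c,*e[0]));print(' plane .058',ray(c,*e[0],.058))
    bp=P[near(m['blue'],*bl,70)>0];bp=bp[(bp[:,2]>.05)&(bp[:,2]<.065)];print(' cover z',np.median(bp[:,2]),cv2.minAreaRect(bp[:,:2].astype(np.float32)))
    # stand top
    sp=P.reshape(-1,3);sp=sp[(abs(sp[:,2]-.06)<.006)&(abs(sp[:,0]-.48)<.07)&(abs(sp[:,1]-.16)<.12)];print(' stand',np.median(sp[:,2]),cv2.minAreaRect(sp[:,:2].astype(np.float32)))
    for nm,q,L in(('yel',y,Y),('blk',k,B)):
        mm=near(m[nm],*q,14);u,v,A=cen(mm);L.append((c,u,v));p=P[mm>0]
        top=p[abs(p[:,2]-.111)<.003]
        print(' ',nm,u,v,A,'z',np.percentile(p[:,2],[50,90,97]),'top n',len(top),top.mean(0))
for nm,L in(('hole',H),('yel',Y),('blk',B)):print(nm,tri(L))
E
```

```text
s hole ((298.9625244140625, 259.922119140625), (12.216837882995605, 14.736400604248047), 90.12071990966797)
 plane .058 [ 0.6434 -0.0017  0.058 ]
 cover z 0.05770363705069548 ((0.687136709690094, -0.0039233192801475525), (0.10868915915489197, 0.1617085486650467), 87.1639175415039)
 stand 0.05972547320946381 ((0.47329768538475037, 0.16014814376831055), (0.06549306213855743, 0.1616355925798416), 12.037038803100586)
  yel 349.32327586206895 177.79310344827587 232.0 z [0.0976 0.11   0.1108] top n 58 [0.485  0.1113 0.1095]
  blk 396.8659793814433 166.840206185567 194.0 z [0.0987 0.1103 0.1113] top n 57 [0.4659 0.2082 0.1098]
t hole ((279.7898864746094, 158.7179718017578), (10.968844413757324, 12.700578689575195), 81.30988311767578)
 plane .058 [ 0.6418 -0.0005  0.058 ]
 cover z 0.05767849058443125 ((0.6864221692085266, -0.003467138856649399), (0.10861363261938095, 0.15956725180149078), 87.23865509033203)
 stand 0.06003411188958163 ((0.47285401821136475, 0.1612478345632553), (0.06023849546909332, 0.1604425311088562), 12.137053489685059)
  yel 217.05154639175257 237.50515463917526 97.0 z [0.1096 0.1112 0.1115] top n 77 [0.4822 0.1113 0.11  ]
  blk 164.56028368794327 248.5035460992908 141.0 z [0.1091 0.1111 0.1117] top n 86 [0.4615 0.2082 0.11  ]
hole [ 0.6422 -0.001   0.0563]
yel [0.4827 0.1131 0.0885]
blk [0.4612 0.2103 0.0882]
```

The measurements agree with the text: yellow pin at about (0.4833, 0.112), knob top at z 0.110; hole at about (0.6425, -0.001), cover at z 0.0577. I'll raise the tool and travel over.

Emit:
apply_moves(
  targets=[
    [1,0,0,-0.03,0,0,0],
    [1,0,0,-0.03,0,0,0],
    [1,-0.0277,0.0166,0,0,0,0],
    [1,-0.0277,0.0166,0,0,0,0],
    [1,-0.0277,0.0166,0,0,0,0],
    [1,-0.0277,0.0166,0,0,0,0],
    [1,-0.0277,0.0166,0,0,0,0],
    [1,-0.0277,0.0166,0,0,0,0],
    [1,-0.0277,0.0166,0,0,0,0],
    [1,-0.0277,0.0166,0,0,0,0],
    [1,-0.0277,0.0166,0,0,0,0],
    [1,-0.0277,0.0166,0,0,0,0],
    [1,-0.0277,0.0166,0,0,0,0],
    [1,-0.0277,0.0166,0,0,0,0],
    [1,-0.0277,0.0166,0,0,0,0],
    [1,-0.0277,0.0166,0,0,0,0],
    [1,-0.0277,0.0166,0,0,0,0],
    [1,-0.0277,0.0166,0,0,0,0],
  ],
  newtons=25,
)

```text
time_s: 1.8
tcp_pos: [0.5502, -0.2479, 0.2698]
eef_rot: [-180.0, 0.0, -161.7]
contact_force: [-0.5, 0.3, 0.8]
gripper_width: 0.0876
gripper_force: 0.0
```

Emit:
apply_moves(
  targets=[
    [1,-0.003,0.0306,0,0,0,0],
    [1,-0.003,0.0306,0,0,0,0],
    [1,-0.003,0.0306,0,0,0,0],
    [1,-0.003,0.0306,0,0,0,0],
    [1,-0.003,0.0306,0,0,0,0],
    [1,-0.003,0.0306,0,0,0,0],
    [1,-0.003,0.0306,0,0,0,0],
    [1,-0.003,0.0306,0,0,0,0],
    [1,-0.003,0.0306,0,0,0,0],
    [1,-0.003,0.0306,0,0,0,0],
    [1,0,0,0,0,0,0],
    [1,0,0,0,0,0,0],
  ],
)

```text
time_s: 2.8
tcp_pos: [0.4814, 0.052, 0.2698]
eef_rot: [180.0, 0.0, -161.5]
contact_force: [0.3, -0.4, 0.8]
gripper_width: 0.0876
gripper_force: 0.0
```

```bash
cat >> h.py <<'E'
from scipy.spatial.transform import Rotation as R
def shift(x,y,z):
    s=get_state();r=R.from_euler('xyz',s['eef_rot'],degrees=True).as_matrix()
    print('tcp',s['tcp_pos'],s['eef_rot'],'t',s['time_s'],'tool shift',r.T@(np.array([x,y,z])-s['tcp_pos']))
E
python3 - <<'E'
from h import *
np.set_printoptions(precision=4,suppress=True)
shift(.4833,.112,.2)
w=snap('wrist','w1.png');m=masks(w)['yel'];u,v,A=cen(m);print(u,v,A)
P=pts(w);p=P[m>0];print(np.percentile(p[:,2],[5,50,95]));t=p[abs(p[:,2]-.11)<.004];print(len(t),t.mean(0) if len(t) else '')
E
```

```text
tcp [0.4814 0.052  0.2698] [ 179.9909    0.0332 -161.4949] t 2.8 tool shift [-0.0208  0.0563  0.0699]
379.76722532588457 322.812538795779 3222.0
[0.108  0.3786 0.3813]
312 [0.4807 0.1127 0.1092]
```

View pics/w1.png

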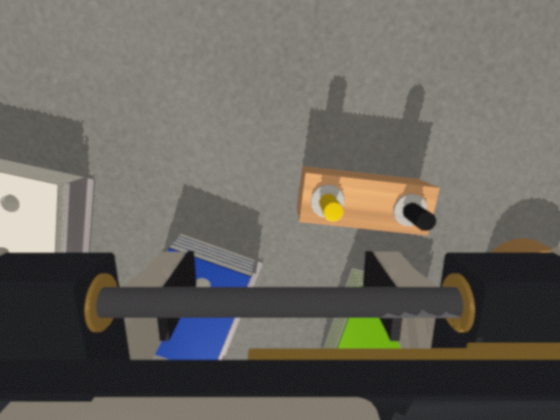

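The wrist view shows the yellow knob at (333,211) in the stand's left hole and the black one at (420,215), which agrees with the estimate. Next: centre over the knob, descend and grip.

Emit:
apply_moves(
  targets=[
    [1,-0.0104,0.028,0,0,0,0],
    [1,-0.0104,0.028,0,0,0,0],
    [1,0,0,0.03,0,0,0],
    [1,0,0,0.03,0,0,0],
    [1,0,0,0.02,0,0,0],
    [1,0,0,0,0,0,0],
    [1,0,0,0,0,0,0],
  ],
)

```text
time_s: 3.43
tcp_pos: [0.4838, 0.1091, 0.1893]
eef_rot: [-179.9, -0.1, -161.7]
contact_force: [-0.3, -0.2, 0.9]
gripper_width: 0.0873
gripper_force: 0.0
```

```bash
python3 - <<'E'
from h import *
np.set_printoptions(precision=4,suppress=True)
shift(.4833,.112,.089)
w=snap('wrist','w2.png');m=masks(w)['yel'];P=pts(w)
ok=(m>0)&(abs(P[...,2]-.11)<.004);p=P[ok];print(len(p),p.mean(0),cv2.minEnclosingCircle(p[:,:2].astype(np.float32)))
E
```

```text
tcp [0.4838 0.1091 0.1893] [-179.9361   -0.1184 -161.7423] t 3.4333 tool shift [-0.0006  0.003   0.1003]
530 [0.4806 0.113  0.1091] ((0.4807356894016266, 0.11328258365392685), 0.010902412235736847)
```

View pics/w2.png

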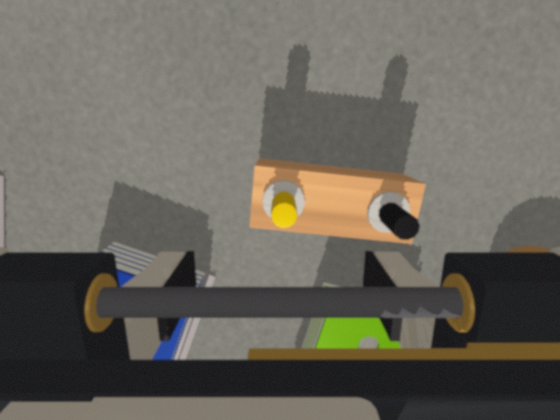

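The knob top at (284,212) sits between the jaws, and the estimates agree within 3 mm. Descend and close.

Emit:
apply_moves(
  targets=[
    [1,0,0.003,0.025,0,0,0],
    [1,0,0,0.025,0,0,0],
    [1,0,0,0.025,0,0,0],
    [1,0,0,0.015,0,0,0],
    [1,0,0,0.01,0,0,0],
    [1,0,0,0,0,0,0],
    [0,0,0,0,0,0,0],
    [0,0,0,0,0,0,0],
    [0,0,0,0,0,0,0],
    [0,0,0,0,0,0,0],
    [0,0,0,0,0,0,0],
    [0,0,0,0,0,0,0],
    [0,0,0,0,0,0,0],
    [0,0,0,0,0,0,0],
  ],
  newtons=25,
)

```text
time_s: 4.65
tcp_pos: [0.4829, 0.1132, 0.0896]
eef_rot: [180.0, 0.0, -161.7]
contact_force: [-0.3, 0.2, -0.8]
gripper_width: 0.04
gripper_force: 0.0
```

Emit:
apply_moves(
  targets=[
    [0,0,0,0,0,0,0],
    [0,0,0,0,0,0,0],
    [0,0,0,0,0,0,0],
    [0,0,0,0,0,0,0],
    [0,0,0,0,0,0,0],
    [0,0,0,0,0,0,0],
    [0,0,0,0,0,0,0],
    [0,0,0,0,0,0,0],
  ],
)

```text
time_s: 5.32
tcp_pos: [0.4829, 0.1131, 0.0896]
eef_rot: [-180.0, -0.0, -161.7]
contact_force: [0.5, -0.1, -0.4]
gripper_width: 0.0202
gripper_force: 25.0
```

Gripped at 25 N with 20 mm opening. Lift straight up.

Emit:
apply_moves(
  targets=[
    [0,0,0,-0.01,0,0,0],
    [0,0,0,-0.015,0,0,0],
    [0,0,0,-0.02,0,0,0],
    [0,0,0,-0.025,0,0,0],
    [0,0,0,-0.025,0,0,0],
    [0,0,0,-0.025,0,0,0],
    [0,0,0,0,0,0,0],
    [0,0,0,0,0,0,0],
  ],
)

```text
time_s: 5.98
tcp_pos: [0.4835, 0.1137, 0.2115]
eef_rot: [179.9, 0.2, -161.7]
contact_force: [-0.2, -0.3, -2.8]
gripper_width: 0.0201
gripper_force: 25.0
```

```bash
python3 - <<'E'
from h import *
np.set_printoptions(precision=4,suppress=True)
shift(.6425,-.0012,.2096)
a=snap('scene','s2.png');b=snap('top');w=snap('wrist')
L=[]
for n,c in (('s',a),('t',b)):
    m=masks(c)['yel'];P=pts(c)
    ok=((m>0)&(np.hypot(P[...,0]-.483,P[...,1]-.113)<.03)&(P[...,2]>.16)).astype(np.uint8)
    u,v,A=cen(ok);p=P[ok>0];print(n,u,v,A,p.mean(0),np.percentile(p[:,2],[5,50,95]));L.append((c,u,v))
print(tri(L))
cv2.imwrite('pics/s2c.png',cv2.resize(a['frame'][60:260,260:480,::-1],None,fx=3,fy=3))
E
```

```text
tcp [0.4835 0.1137 0.2115] [ 179.9302    0.1991 -161.68  ] t 5.9833 tool shift [-0.1148 -0.159   0.0021]
s 357.06538461538463 127.68461538461538 260.0 [0.4913 0.1126 0.2153] [0.1934 0.2155 0.2324]Traceback (most recent call last):
  File "<stdin>", line 9, in <module>
  File "h.py", line 27, in cen
    q=cv2.moments(m,True);return q['m10']/q['m00'],q['m01']/q['m00'],q['m00']
                                 ~~~~~~~~^~~~~~~~~
ZeroDivisionError: float division by zero
```

The wrist load rose by about 2 N and knob depth rose with the arm, so the pin is held. Travel to above the hole, staying high.

Emit:
apply_moves(
  targets=[
    [0,-0.0143,-0.0199,0,0,0,0],
    [0,-0.0143,-0.0199,0,0,0,0],
    [0,-0.0143,-0.0199,0,0,0,0],
    [0,-0.0143,-0.0199,0,0,0,0],
    [0,-0.0143,-0.0199,0,0,0,0],
    [0,-0.0143,-0.0199,0,0,0,0],
    [0,-0.0143,-0.0199,0,0,0,0],
    [0,-0.0143,-0.0199,0,0,0,0],
    [0,0,0,0.025,0,0,0],
    [0,0,0,0.025,0,0,0],
    [0,0,0,0,0,0,0],
    [0,0,0,0,0,0,0],
  ],
)

```text
time_s: 7.13
tcp_pos: [0.6401, -0.0025, 0.1573]
eef_rot: [180.0, -0.3, -161.7]
contact_force: [0.1, 0.0, -0.6]
gripper_width: 0.02
gripper_force: 25.0
```

```bash
python3 - <<'E'
from h import *
np.set_printoptions(precision=4,suppress=True)
shift(.6425,-.0012,.0876)
a=snap('scene');b=snap('top');w=snap('wrist')
for n,c in (('s',a),('w',w)):
    m=masks(c)['yel'];P=pts(c)
    ok=((m>0)&(np.hypot(P[...,0]-.6425,P[...,1])<.05)&(P[...,2]>.1)).astype(np.uint8)
    if ok.sum(): u,v,A=cen(ok);p=P[ok>0];print(n,u,v,A,p.mean(0),np.percentile(p[:,2],[5,50,95]))
s=cv2.resize(a['frame'][140:290,220:380,::-1],(400,375));t=cv2.resize(b['frame'][90:240,200:360,::-1],(400,375))
cv2.imwrite('pics/c3.png',np.hstack([s,t]));cv2.imwrite('pics/w3.png',w['frame'][:,:,::-1])
E
```

```text
tcp [ 0.6401 -0.0025  0.1573] [ 179.9924   -0.3162 -161.6846] t 7.1333 tool shift [-0.0031  0.0005  0.0697]
s 299.6714285714286 220.73928571428573 280.0 [ 0.6474 -0.0033  0.1647] [0.1405 0.1655 0.179 ]
w 295.56640926640927 313.17722007722006 5180.0 [ 0.6247 -0.0026  0.232 ] [0.1557 0.2682 0.2719]
```

View pics/c3.png

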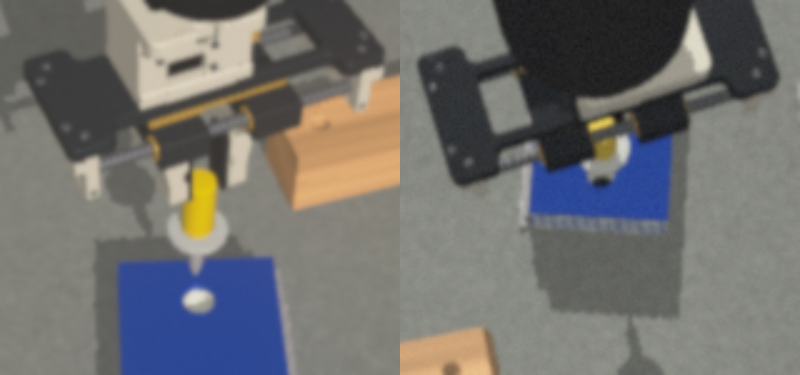

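View pics/w3.png

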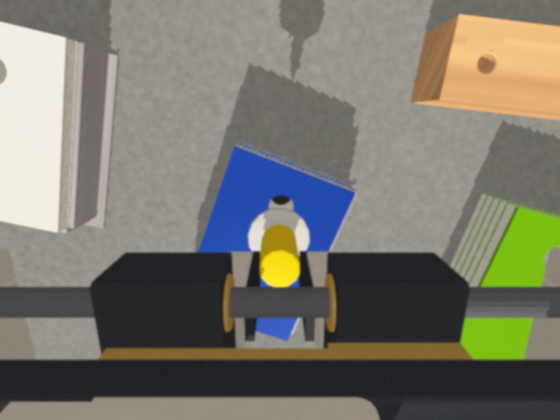

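The pin hangs upright (scene crop: tip at about (298,249) full-frame, hole at (299,260); wrist: collar centre (279,233), hole (281,203) partly hidden). I'll check the offset by rays before inserting.

```bash
python3 - <<'E'
from h import *
np.set_printoptions(precision=4,suppress=True)
a=snap('scene');w=snap('wrist')
print('tip s',ray(a,298,249,.0857),'hole s',ray(a,298.95,259.9,.0577))
for n,c,lo in (('s',a,0),('w',w,0)):
    P=pts(c);q=P[(abs(P[...,2]-.1327)<.004)&(np.hypot(P[...,0]-.64,P[...,1])<.03)]
    print(n,'collar',len(q),np.median(q[:,2]),cv2.minEnclosingCircle(q[:,:2].astype(np.float32)))
    hsv=cv2.cvtColor(c['frame'],cv2.COLOR_RGB2HSV)
    g=((abs(P[...,2]-.1327)<.006)&(hsv[...,1]<60)&(np.hypot(P[...,0]-.64,P[...,1])<.026)).astype(np.uint8)
    ct=max(cv2.findContours(g,0,1)[0],key=cv2.contourArea);e=cv2.fitEllipse(cv2.convexHull(ct));print('  ell',e,ray(c,*e[0],.1327))
m=near(masks(w)['blue'],280,205,30)
print('wrist hole dark px at 281,203:',ray(w,281,203,.0577),'tip ray same px at tip h',ray(w,281,211,.0857))
E
```

```text
tip s [ 0.6412 -0.0036  0.0857] hole s [ 0.6432 -0.0016  0.0577]
s collar 167 0.1355478881209644 ((0.6437649726867676, -0.0032357675954699516), 0.02059895172715187)
  ell ((299.0708312988281, 231.53834533691406), (20.078720092773438, 24.423015594482422), 91.92121124267578) [ 0.6424 -0.003   0.1327]
w collar 1145 0.1360101751187895 ((0.640491247177124, -0.0015142796328291297), 0.01999005489051342)
  ell ((278.4207763671875, 235.72592163085938), (57.041046142578125, 61.11964797973633), 83.91654968261719) [ 0.6405 -0.0018  0.1327]
wrist hole dark px at 281,203: [ 0.6373 -0.0007  0.0577] tip ray same px at tip h [ 0.6367 -0.001   0.0857]
```

Emit:
apply_moves(
  targets=[
    [0,-0.002,0.001,0,0,0,0],
    [0,0,0,0,0,0,0],
    [0,0,0,0.01,0,0,0],
    [0,0,0,0.01,0,0,0],
    [0,0,0,0.01,0,0,0],
    [0,0,0,0.01,0,0,0],
    [0,0,0,0.01,0,0,0],
    [0,0,0,0.01,0,0,0],
    [0,0,0,0.005,0,0,0],
    [0,0,0,0,0,0,0],
    [0,0,0,0,0,0,0],
  ],
)

```text
time_s: 8.3
tcp_pos: [0.6431, -0.0005, 0.0942]
eef_rot: [-180.0, -0.0, -161.7]
contact_force: [0.9, -0.2, -0.7]
gripper_width: 0.0199
gripper_force: 25.0
```

Emit:
apply_moves(
  targets=[
    [0,0,0,0.003,0,0,0],
    [0,0,0,0.002,0,0,0],
    [0,0,0,0,0,0,0],
    [0,0,0,0,0,0,0],
  ],
)

```text
time_s: 8.63
tcp_pos: [0.6432, -0.0004, 0.0897]
eef_rot: [-180.0, 0.0, -161.7]
contact_force: [0.2, 0.7, -0.7]
gripper_width: 0.0201
gripper_force: 25.0
```

```bash
python3 - <<'E'
from h import *
a=snap('scene');P=pts(a);hsv=cv2.cvtColor(a['frame'],cv2.COLOR_RGB2HSV)
q=P[(hsv[...,1]<60)&(P[...,2]>.059)&(P[...,2]<.075)&(np.hypot(P[...,0]-.643,P[...,1]+.001)<.022)]
print(len(q),np.percentile(q[:,2],[10,50,90]),cv2.minEnclosingCircle(q[:,:2].astype(np.float32)))
E
```

```text
196 [0.06315234 0.0650027  0.0667973 ] ((0.6447470188140869, -0.0015349271707236767), 0.020347464829683304)
```

Emit:
apply_moves(
  targets=[
    [0,0,0,0.001,0,0,0],
    [0,0,0,0.001,0,0,0],
    [0,0,0,0,0,0,0],
    [0,0,0,0,0,0,0],
  ],
)

```text
time_s: 9.02
tcp_pos: [0.6431, -0.0005, 0.0876]
eef_rot: [-180.0, 0.0, -161.7]
contact_force: [-0.1, 0.0, -0.6]
gripper_width: 0.02
gripper_force: 25.0
```

Emit:
apply_moves(
  targets=[
    [0,0,0,0.001,0,0,0],
    [0,0,0,0,0,0,0],
    [0,0,0,0,0,0,0],
  ],
)

```text
time_s: 9.27
tcp_pos: [0.6436, -0.0006, 0.0874]
eef_rot: [-180.0, 0.1, -161.7]
contact_force: [-1.0, -1.4, 4.4]
gripper_width: 0.02
gripper_force: 25.0
```

Emit:
apply_moves(
  targets=[
    [0,0,0,0.0005,0,0,0],
    [0,0,0,0,0,0,0],
    [0,0,0,0,0,0,0],
  ],
)

```text
time_s: 9.52
tcp_pos: [0.6436, -0.0007, 0.0873]
eef_rot: [-180.0, 0.1, -161.7]
contact_force: [-2.3, -1.7, 8.3]
gripper_width: 0.0199
gripper_force: 25.0
```

Contact force is up to 8 N at the expected height, so the collar is seated. Release and rise.

Emit:
apply_moves(
  targets=[
    [1,0,0,0,0,0,0],
    [1,0,0,0,0,0,0],
    [1,0,0,0,0,0,0],
    [1,0,0,0,0,0,0],
    [1,0,0,0,0,0,0],
    [1,0,0,0,0,0,0],
    [1,0,0,0,0,0,0],
    [1,0,0,0,0,0,0],
    [1,0,0,-0.02,0,0,0],
    [1,0,0,-0.03,0,0,0],
    [1,0,0,-0.03,0,0,0],
    [1,0,0,-0.03,0,0,0],
    [1,0,0,-0.03,0,0,0],
    [1,0,0,0,0,0,0],
    [1,0,0,0,0,0,0],
  ],
)

```text
time_s: 10.77
tcp_pos: [0.6442, -0.0002, 0.2284]
eef_rot: [-180.0, 0.3, -161.7]
contact_force: [-0.7, -1.1, -0.6]
gripper_width: 0.0877
gripper_force: 0.0
```

```bash
python3 - <<'E'
from h import *
a=snap('scene');P=pts(a);hsv=cv2.cvtColor(a['frame'],cv2.COLOR_RGB2HSV)
q=P[(hsv[...,1]<60)&(P[...,2]>.059)&(P[...,2]<.075)&(np.hypot(P[...,0]-.643,P[...,1]+.001)<.022)]
print(len(q),np.percentile(q[:,2],[10,50,90]),cv2.minEnclosingCircle(q[:,:2].astype(np.float32)))
y=P[(masks(a)['yel']>0)&(np.hypot(P[...,0]-.643,P[...,1])<.03)];print(y[:,2].max(),y[y[:,2]>.104].mean(0))
print(get_state()['tcp_pos'],get_state()['gripper_width'])
cv2.imwrite('pics/end.png',cv2.resize(a['frame'][120:330,240:440,::-1],(570,598)))
E
```

```text
196 [0.06091789 0.06246988 0.06402837] ((0.6436980366706848, -0.0010058889165520668), 0.0213233083486557)
0.11059071732501735 [ 0.64558746 -0.00210266  0.10752382]
[ 6.43137984e-01 -2.61820393e-04  2.26528612e-01] 0.08757763891527556
```

View pics/end.png

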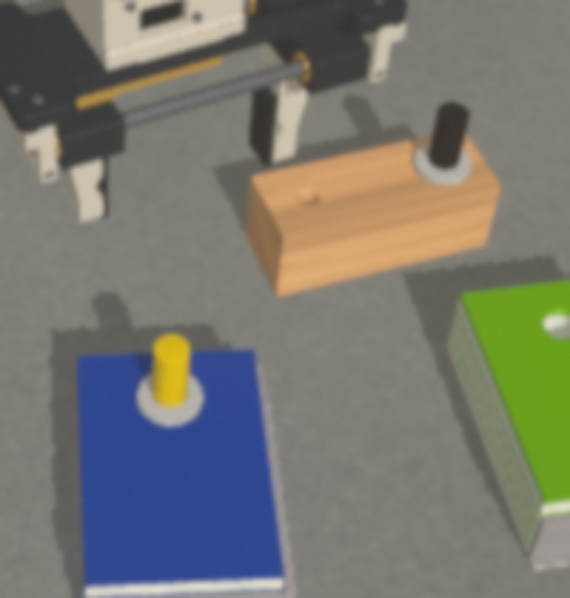

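The yellow pin stands upright with its collar on the blue cover (crop (171,397), collar top at z 0.0625). The black pin is still in its stand at (443,160), and the gripper is clear.

```bash
python3 -c "from plant import close_job; print(close_job())"
```

```text
the job is handed in; nothing more can be done
None
```

The yellow pin is seated in the blue pack's hole with its collar on the cover and released, the black pin is still in its stand, and the job is handed in; no verdict was returned.

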